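# Clamp the moulding with the toggle hold-down

### The arm

A 6-joint arm with a two-finger parallel gripper is mounted at the origin on a cart in front of the work surface, level with it; the furniture and walls round the work are solid. World frame = base frame: x ahead of the robot, y to its left, z up, the work surface at z = 0. Lengths are in m, angles in degrees, forces in N, time in s.
With the tool pointing down it reaches from about 0.35 to 0.85 m from the base axis. Payload 8.1 kg.
Tool frame: the origin (TCP) lies between the finger pads; the fingertips stand 14 mm ahead of it and the grasp point (between the pads) lies 5 mm behind it; z points along the fingers, y is the line along which they close (so a half turn about z gives the same grasp; the last joint's range is limited). The gripper opens to 85 mm and grips with 20 to 120 N. Pads are 22 mm wide; open, the fingers measure 114 mm over their backs; the gripper's body (76 mm by 85 mm) begins 54 mm behind the grasp point. The pads swing forward as they close: fully open they stand 13 mm farther back than shut.
Start: joints at [65.695, 7.471, 85.268, -0, 87.261, -4.893], TCP at [0.199, 0.566, 0.245] pointing down, gripper open.
Joint ranges: [-169.43, 169.43], [-51.17, 129.36], [1.28, 143.12], [-76.62, 256.62], [0, 156.53], [-152.29, 152.29]. Speed limits (degrees/s): [136.94, 136.94, 159.86, 180, 180, 180].

### API

Orientations are given as a 3x3 rotation matrix whose columns are the frame's x, y, z axes.
In Python, from bench import state, read_camera, sign_off, spot_in, silhouettes gives the robot as it stands.
- The arm moves only by the shell command python3 -m crank 'ROWS' [OPENING] [FORCE]. ROWS is JSON, a list of rows, each an object of numbers: "dx", "dy", "dz": the shift along the tool's x, y, z in mm; "spin": the turn about the tool's z in degrees. In form: [{"dx": .., "dy": .., "dz": .., "spin": ..}, ...]. A call has 1 to 5 rows; each row is the pose to reach, as a shift and turn from the pose commanded when the call began, along the tool's axes at that moment; what a row does not reach only later rows make up. A row lasts 1/12 s, in which the tool goes at most 41.7 mm and 7.16 degrees, less where a joint would pass 70% of its speed; a pose out of reach is approached as far as the arm can. A call with a gripper value outside its range is refused whole. OPENING is the closure, from 0 (fully open) to 1 (shut), set as the call begins (- or left out, the last holds). The fingers move at their own pace and stop on an object; FORCE is the grip in N (left out, the last holds). Time passes only in rows, so rows that repeat a pose let the fingers close. It gives the time, the measured TCP pose, the force, the opening and the grip force at its end, in the units of the state.
- state(): the state, without advancing time (a new reading comes with each control period).
- read_camera(name): name is "side" or "top" or "wrist"; returns a dict with "img" (480x640x3 uint8, red, green, blue), "fx", "fy", "cx", "cy" (pixels), "R" (3x3) and "t" (3): a world point X has camera coordinates R X + t; the wrist camera has in their place "hand_eye" (4x4, takes a point from camera to tool coordinates, whose origin is the TCP and whose axes are the flange's). Camera axes: x right, y down, z forward; pixel columns grow to the right and rows downward; lengths in m; the calibration is good to about 2 mm. The wrist camera is an equidistant fisheye: a pixel r from the principal point sees the ray r / f radians off the axis. A picture is of the moment at which its call begins: read the wrist's pose just before it. There is no depth.
- sign_off(): hands the job in; it is judged then, once.
Trained networks look in the newest picture that a camera, given by its name, has taken for a name from the list of things; names that differ only in an ending like _2 or _b are one class to them, and where a whole thing is asked for, a point or a joint stands for the part that bears it (a point fixed in the world has none). Each returns a list of dicts, best first, with "conf" (0 to 1); they miss things now and then, are a little off and sometimes report something else, mostly with a low value. They report only what shows in the picture. A call takes as long as a camera call.
- spot_in(thing, camera): "bbox" ([left, top, right, bottom] in pixels, round what is visible of it).
- silhouettes(thing, camera): "region" (480x640 bool, what is visible of it) and "bbox" ([left, top, right, bottom] in pixels, round what is visible of it).
The state is a dict: "time_s": time; "qpos": joint angles; "qd": joint speeds; "joint_torque": joint torques, N m; "ee_pos": TCP position; "tcp_rot": TCP orientation; "ft_force": force on the tool from outside, world axes, zero at the start; "wrist_torque": the same for the moment, N m; "gripper_width": finger opening in m; "grip_force": force on a finger pad.
Only numpy, scipy, OpenCV 4.12 (cv2) and the standard library are available. Lean on these libraries where they do the work, as an engineer would, in place of code of your own. Each camera call takes 0.05 s, during which the arm holds its last target. There are 200 camera calls.

### The job

A short length of frame moulding lies on the bed of one of the two toggle hold-down clamps, ready for carving. Push that clamp's handle all the way down, over centre, so that its pad holds the moulding where it lies; leave the empty clamp open.

Things in the scene. Friction and masses are not known exactly. Their poses are not given: they have to be found in the camera images.
- loaded_clamp: steel toggle clamp over the moulding, on a fixed plywood board 200x130x18 mm; a twin with an empty bed stands beside it. Origin: centre of its flange's underside, on the board's top, 18 mm above the worktop. x points to the moulding, z up. Handle on the -x side, arm with pad on the +x side; open, they stand up in a V, the arm up to 125 mm over the board at x = 20 to 80 mm
- loaded_handle (a joint): its handle, a bar on a y pin at x -25, z 41 mm of the clamp; end 127 mm from the pin, outer 79 mm a black sleeve 20 mm thick. Rad: 0 open (leans to -x, 62 deg up from level), grows pushed down; starts at 0 to 0.2, stays where left until the pad meets the moulding (0.65). Then a spring resists (up to 8 N) and throws it back if let go before dead centre, 0.93; beyond it stays. Stop at 1.05
- moulding: loose wooden moulding 36x120x20 mm (x, y, z) with a stepped, beaded front edge; origin: centre of its underside. It lies on the board, its length along the clamp's y, its middle about under the pad, 87 to 92 mm from the clamp's origin along the clamp's x
- empty_handle (a joint): handle of the twin clamp with the empty bed, in the same terms; it starts at 0 to 0.2 and is to stay open

How it is judged (in metres and radians):
At the end, for the whole second after the job is handed in: The loaded clamp's handle rests past dead centre (joint above 0.98 of 1.05 rad), its pad presses on the moulding with more than 4 N, the moulding lies within 15 mm of where it started, and the empty clamp is still open (handle below 0.4 rad) (value of joint loaded_handle above 0.98 rad and contact force between loaded_clamp and moulding above 4 N and distance of moulding from where it was at the start of the episode below 0.015 m and value of joint empty_handle below 0.4 rad); the robot touches nothing.
It fails at once if the empty clamp's handle is pushed down (value of joint empty_handle above 0.4 rad).
It also fails if it takes over 29 s, if anything falls off the work surface, if the arm or the gripper's body presses on something with over 40 N, if the wrist force passes 120 N, or if a joint passes its speed limit or range.

## Working session

There is one attempt and no reset: what is moved stays moved. The work goes in short steps, Python scripts to look and compute and a shell command to move; the robot and the scene stay as the last step left them, time stands still between calls to the robot, and variables do not carry over. Pictures are saved under pics/ and viewed, at most 10 in all, crops included, and the job is handed in when it is done.

```bash
mkdir -p pics
python3 - <<'E'
from bench import *
import cv2,numpy as np
s=state();print(s['time_s'],s['ee_pos'],np.round(s['tcp_rot'],3).tolist())
for n in("side","top"):
    c=read_camera(n);cv2.imwrite(f'pics/{n}0.png',c['img'][:,:,::-1])
    print(n,c['fx'],c['fy'],c['cx'],c['cy'],np.round(c['R'],4).tolist(),np.round(c['t'],4).tolist())
    for th in('loaded_clamp','loaded_handle','moulding','empty_handle'):
        print(th,[(d['bbox'],round(d['conf'],2)) for d in spot_in(th,n)])
E
```

```text
0.0 [0.19917173 0.56540961 0.24422465] [[-0.943, 0.332, -0.001], [0.332, 0.943, -0.002], [0.0, -0.002, -1.0]]
side 476.81471013501454 476.81471013501454 324.96519490483655 244.99667677471496 [[0.9999, -0.0078, 0.0099], [0.0034, -0.5948, -0.8038], [0.0122, 0.8038, -0.5948]] [-0.5882, -0.0176, 0.969]
loaded_clamp []
loaded_handle [([290.4, 169.8, 334.8, 212.5], 0.56)]
moulding [([342.2, 192.7, 388.1, 224.8], 0.88)]
empty_handle [([265.1, 295.4, 317.0, 332.0], 0.87)]
top 469.756008472705 469.756008472705 312.17974518682973 247.65643943137698 [[0.0025, -1.0, -0.0033], [-0.9976, -0.0022, -0.0689], [0.0689, 0.0034, -0.9976]] [-0.111, 0.5977, 0.8957]
loaded_clamp [([204.9, 209.5, 272.1, 287.8], 0.97)]
loaded_handle [([239.7, 243.9, 275.8, 288.3], 0.78)]
moulding [([184.5, 186.9, 246.3, 237.8], 0.72)]
empty_handle [([404.9, 258.1, 468.7, 295.6], 0.83)]
```

View pics/side0.png

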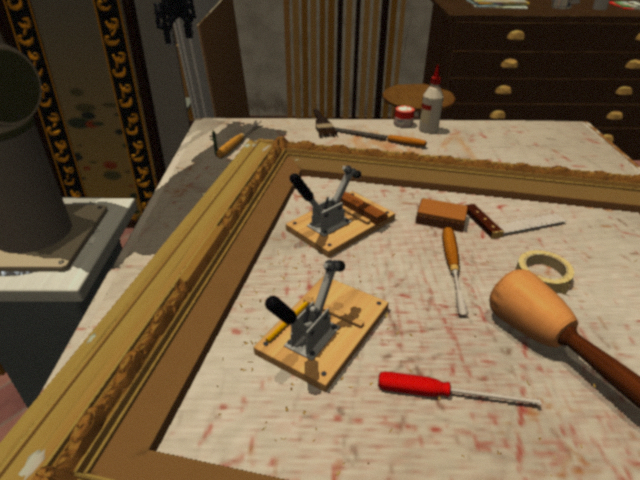

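View pics/top0.png

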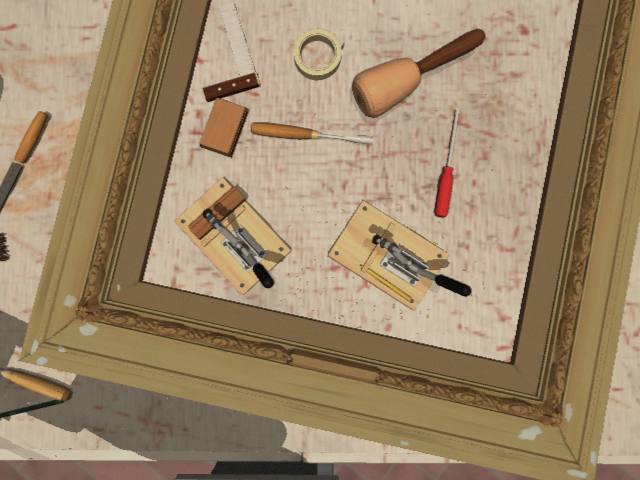

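The moulding is on the clamp at left in the top view (about 235,245) and at the back in the side view (about 330,215). The empty twin is at top (400,260). I'll zoom in on the loaded one.

Run:
```python
import cv2,numpy as np
t=cv2.imread('pics/top0.png')[165:305,165:305];s=cv2.imread('pics/side0.png')[155:260,275:405]
cv2.imwrite('pics/z1.png',np.hstack([cv2.resize(t,(400,400),interpolation=2)*1,np.vstack([cv2.resize(s,(400,323),interpolation=2),np.zeros((77,400,3),np.uint8)])]))
cv2.imwrite('pics/z2.png',cv2.resize(t,(600,600),interpolation=2))
```

```text
(no output)
```

View pics/z1.png

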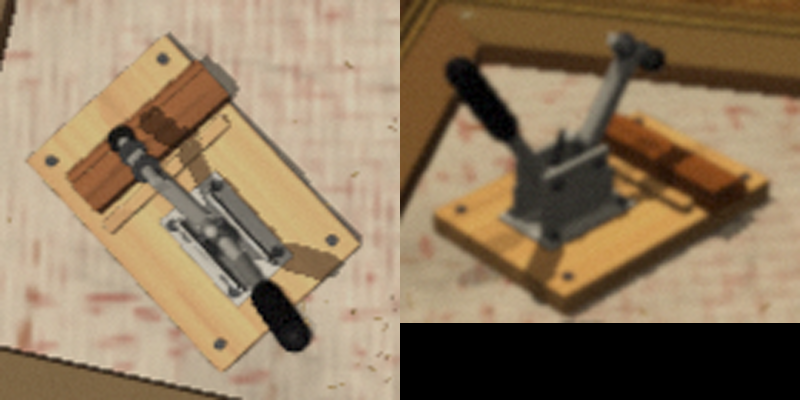

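```bash
cat > h.py <<'E'
import numpy as np
from scipy.optimize import least_squares
T=dict(f=469.756,c=(312.18,247.656),R=np.array([[0.0025,-1,-.0033],[-.9976,-.0022,-.0689],[.0689,.0034,-.9976]]),t=np.array([-.111,.5977,.8957]))
S=dict(f=476.815,c=(324.965,244.997),R=np.array([[.9999,-.0078,.0099],[.0034,-.5948,-.8038],[.0122,.8038,-.5948]]),t=np.array([-.5882,-.0176,.969]))
def pr(C,X):
    p=C['R']@X+C['t'];return C['f']*p[:2]/p[2]+C['c']
def ray(C,u,z):
    d=C['R'].T@np.append((np.array(u)-C['c'])/C['f'],1);o=-C['R'].T@C['t'];return o+d*(z-o[2])/d[2]
def clampX(x,y,yaw,p):
    c,s=np.cos(yaw),np.sin(yaw);return np.array([x+c*p[0]-s*p[1],y+s*p[0]+c*p[1],.018+p[2]])
def hpt(q,r):
    a=np.radians(62)-q;return np.array([-.025-r*np.cos(a),0,.041+r*np.sin(a)])
E
python3 - <<'E'
from h import *
t=lambda u:np.array(u)/2.857+165
s=lambda u:np.array(u)/3.077+[275,155]
cs=[ray(T,t(u),.018) for u in((167,33),(28,158),(222,371),(362,242))]
print(np.round(cs,4)); a=(cs[0]+cs[1])/2-(cs[2]+cs[3])/2
print('board L',np.linalg.norm(a),'W',np.linalg.norm(cs[0]-cs[1]),'yaw',np.degrees(np.arctan2(a[1],a[0])))
cs2=[ray(S,s(u),.018) for u in((36,220),(168,298),(368,183))];print(np.round(cs2,4))
yaw0=np.arctan2(a[1],a[0])
fl=[(160,222),(215,178),(292,255),(238,305)]
print('flange',[np.round(ray(T,t(u),.02),4) for u in fl],np.round(ray(T,t(np.mean(fl,0)),.02),4))
m=ray(T,t((153,136)),.038);print('mould',m)
def res(v):
    x,y,w,q=v;o=[]
    for C,u,r in((T,t((298,345)),.125),(T,t((260,287)),.048),(S,s((56,63)),.125),(S,s((110,137)),.048)):
        o+=list(pr(C,clampX(x,y,w,hpt(q,r)))-u)
    o+=list(pr(T,clampX(x,y,w,[0,0,.002]))-t(np.mean(fl,0)))
    return np.array(o+[(w-yaw0)*100])
r=least_squares(res,[.45,.17,yaw0,.1]);print(r.x,np.degrees(r.x[2]),np.round(r.fun,1))
x,y,w,q=r.x
for qq in(q,.65,.93,1.05):
  print(round(qq,2),[np.round(clampX(x,y,w,hpt(qq,rr)),4) for rr in(.127,.11,.09)])
E
```

```text
[[ 0.7387  0.0662  0.018 ]
 [ 0.6514  0.1605  0.018 ]
 [ 0.5059  0.0252  0.018 ]
 [ 0.594  -0.0696  0.018 ]]
board L 0.19854709854400512 W 0.1285019404687336 yaw 43.05982026533942
[[ 0.5099  0.0125  0.018 ]
 [ 0.5963 -0.0725  0.018 ]
 [ 0.7368  0.0594  0.018 ]]
flange [array([0.6073, 0.0686, 0.02  ]), array([0.6376, 0.0313, 0.02  ]), array([ 0.5849, -0.0219,  0.02  ]), array([0.5507, 0.0145, 0.02  ])] [0.595  0.0231 0.02  ]
mould [0.66392781 0.07062279 0.038     ]
[0.59670506 0.02392212 0.75086879 0.09571862] 43.0216123747692 [ 0.1 -1.6  0.7  0.9 -1.1  0.1 -0.6 -1.1 -0.4 -0.8 -0.1]
0.1 [array([ 0.5272, -0.0409,  0.1649]), array([ 0.5341, -0.0345,  0.1507]), array([ 0.5421, -0.027 ,  0.1341])]
0.65 [array([ 0.4941, -0.0718,  0.1122]), array([ 0.5054, -0.0613,  0.1051]), array([ 0.5187, -0.0489,  0.0967])]
0.93 [array([ 0.4867, -0.0788,  0.0782]), array([ 0.4989, -0.0673,  0.0757]), array([ 0.5134, -0.0538,  0.0726])]
1.05 [array([ 0.4856, -0.0797,  0.0631]), array([ 0.498 , -0.0681,  0.0625]), array([ 0.5127, -0.0545,  0.0619])]
```

```bash
python3 -m crank '[{"dx":0,"dy":0,"dz":0,"spin":7},{"spin":14},{"spin":21},{"spin":27.5},{"spin":27.5}]' 1 60
cat >> h.py <<'E'
def rep(qs,r=.10,hw=.0145,gap=0,P=(.5967,.0239,.7509)):
    from bench import state
    s=state();p=np.array(s['ee_pos']);R=np.array(s['tcp_rot']);print(s['time_s'],np.round(p,4),'f',np.round(s['ft_force'],1),'yaw_y',np.degrees(np.arctan2(R[1,1],R[0,1])))
    for q in qs:
        a=np.radians(62)-q;n=np.array([np.sin(a),0,np.cos(a)])
        c=hpt(q,r)+(.010+gap)*n+[hw,0,.014]
        print(q,np.round(1000*R.T@(clampX(*P,c)-p),1))
E
python3 - <<'E'
from h import *
rep([-.1,0,.1],gap=.02)
E
```

```text
0.5 [0.1994 0.5659 0.2453] f [ 0.3  0.  -1. ] yaw_y 70.58723129572076
-0.1 [-545.3 -397.4   68.4]
0 [-540.5 -406.6   69.9]
0.1 [-535.9 -415.5   72.5]invalid input
```

```bash
python3 -m crank '[{"dx":0,"dy":0,"dz":0,"spin":7},{"dx":0,"dy":0,"dz":0,"spin":14},{"dx":0,"dy":0,"dz":0,"spin":21},{"dx":0,"dy":0,"dz":0,"spin":27.5},{"dx":0,"dy":0,"dz":0,"spin":27.5}]' 1 60;  python3 - <<'E'
from h import *
rep([-.1,0,.1],gap=.02)
E
```

```text
time_s: 0.92
ee_pos: [0.1994, 0.5659, 0.2453]
tcp_rot: [[-0.679, 0.734, 0.0], [0.734, 0.679, 0.0], [0.0, 0.0, -1.0]]
ft_force: [-0.2, 0.9, -0.3]
gripper_width: 0.0256
grip_force: 0.0
0.9167 [0.1994 0.5659 0.2453] f [-0.2  0.9 -0.3] yaw_y 42.775119681860104
-0.1 [-667.8  -97.1   68.4]
0 [-667.8 -107.4   69.9]
0.1 [-667.9 -117.6   72.5]
```

```bash
python3 -m crank '[{"dx":-40,"dy":-5,"dz":0,"spin":0},{"dx":-80,"dy":-10,"dz":0,"spin":0},{"dx":-120,"dy":-16,"dz":0,"spin":0},{"dx":-160,"dy":-21,"dz":0,"spin":0},{"dx":-200,"dy":-27,"dz":0,"spin":0}]'|head -2
python3 -m crank '[{"dx":-40,"dy":-5,"dz":0,"spin":0},{"dx":-80,"dy":-10,"dz":0,"spin":0},{"dx":-120,"dy":-16,"dz":0,"spin":0},{"dx":-160,"dy":-21,"dz":0,"spin":0},{"dx":-200,"dy":-27,"dz":0,"spin":0}]'|head -2
python3 -m crank '[{"dx":-40,"dy":-5,"dz":0,"spin":0},{"dx":-80,"dy":-10,"dz":0,"spin":0},{"dx":-120,"dy":-16,"dz":0,"spin":0},{"dx":-160,"dy":-21,"dz":0,"spin":0},{"dx":-200,"dy":-27,"dz":0,"spin":0}]'|head -2
python3 -m crank '[{"dx":-30,"dy":-2,"dz":0,"spin":0},{"dx":-60,"dy":-5,"dz":0,"spin":0},{"dx":-68,"dy":-5,"dz":0,"spin":0},{"dx":-68,"dy":-5,"dz":0,"spin":0}]'
python3 - <<'E'
from h import *
rep([-.1,0,.1],gap=.02)
from bench import *
import cv2
c=read_camera('side')['img'];t=read_camera('top')['img']
cv2.imwrite('pics/a1.png',np.hstack([cv2.resize(c[100:280,240:420],(400,400)),cv2.resize(t[145:305,165:325],(400,400))])[:,:,::-1])
E
```

```text
time_s: 1.33
ee_pos: [0.317, 0.3999, 0.2454]
time_s: 1.75
ee_pos: [0.4341, 0.2352, 0.2457]
time_s: 2.17
ee_pos: [0.5511, 0.0705, 0.2456]
time_s: 2.5
ee_pos: [0.5937, 0.0173, 0.2449]
tcp_rot: [[-0.683, 0.73, -0.0], [0.73, 0.683, -0.0], [0.0, -0.0, -1.0]]
ft_force: [0.1, 0.9, -0.4]
gripper_width: -0.0
grip_force: 0.0
2.5 [0.5937 0.0173 0.2449] f [ 0.1  0.9 -0.4] yaw_y 43.105523723613096
-0.1 [  2.8 -13.9  68. ]
0 [  2.8 -24.2  69.5]
0.1 [  2.8 -34.4  72.1]
```

View pics/a1.png

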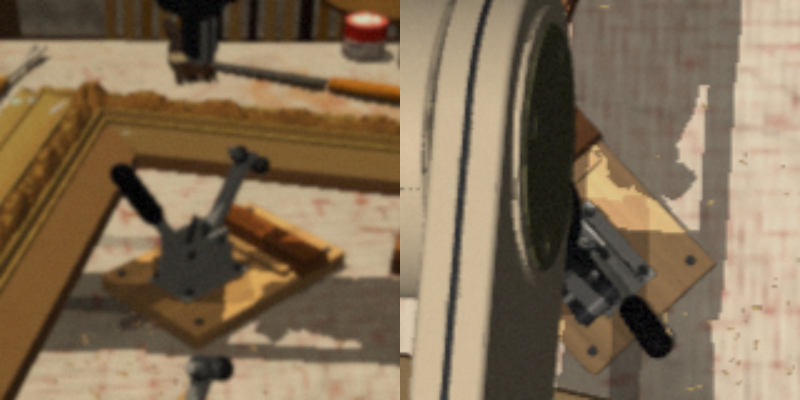

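The gripper hangs above the clamp (side crop at about 195,75), and the handle end is below it at (120,175). Next I descend into the V.

```bash
python3 -m crank '[{"dx":3,"dy":-15,"dz":25,"spin":0},{"dx":3,"dy":-20,"dz":50,"spin":0},{"dx":3,"dy":-22,"dz":69,"spin":0},{"dx":3,"dy":-22,"dz":69,"spin":0}]'
python3 - <<'E'
from h import *
rep([.1,.2,.3,.4,.5,.6,.7,.8,.9,1,1.05,1.1])
from bench import *
import cv2
c=read_camera('side')['img']
cv2.imwrite('pics/a2.png',cv2.resize(c[80:260,220:440],(733,600))[:,:,::-1])
E
```

```text
time_s: 2.93
ee_pos: [0.571, 0.0081, 0.1716]
tcp_rot: [[-0.685, 0.728, -0.008], [0.728, 0.685, 0.001], [0.006, -0.005, -1.0]]
ft_force: [-1.0, 0.1, -1.1]
gripper_width: 0.0
grip_force: 0.0
2.9333 [0.571  0.0081 0.1716] f [-1.   0.1 -1.1] yaw_y 43.24816177061023
0.1 [ -6.  -28.1   9.9]
0.2 [ -6.  -36.7  15.1]
0.3 [ -6.  -44.7  21.2]
0.4 [ -6.  -52.1  28. ]
0.5 [ -6.  -58.8  35.5]
0.6 [ -6.  -64.7  43.6]
0.7 [ -6.  -69.7  52.3]
0.8 [ -6.1 -73.9  61.4]
0.9 [ -6.1 -77.1  71. ]
1 [ -6.2 -79.4  80.7]
1.05 [ -6.2 -80.1  85.7]
1.1 [ -6.2 -80.6  90.7]
```

View pics/a2.png

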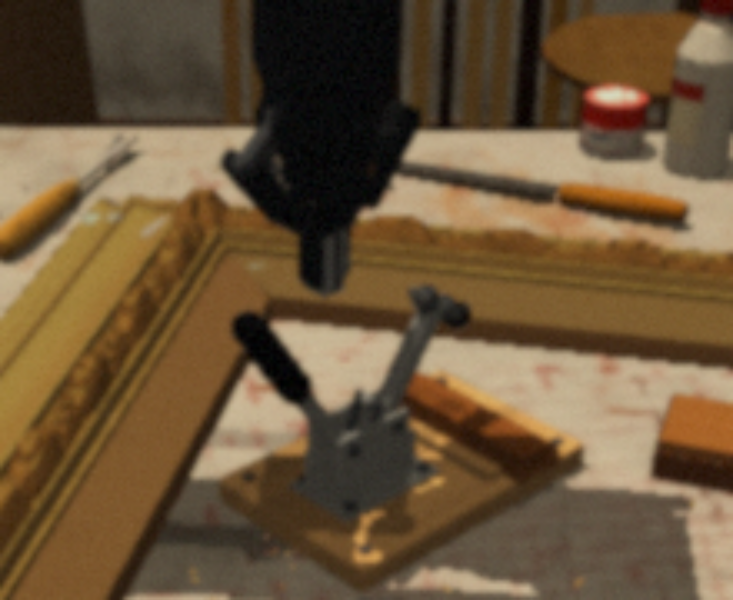

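The fingertip (crop 325,290) stands in the V, to the right of and above the sleeve end (245,325). Nothing is touching. I'll check that it has settled, then start the push.

```bash
python3 -m crank '[{"dx":0,"dy":0,"dz":0,"spin":0},{"dx":0,"dy":0,"dz":0,"spin":0}]'
python3 - <<'E'
from h import *
rep([.1,.2,.4,.6,.8,1,1.05,1.1])
E
```

```text
time_s: 3.15
ee_pos: [0.5758, 0.0073, 0.1786]
tcp_rot: [[-0.684, 0.729, 0.003], [0.729, 0.684, -0.0], [-0.002, 0.002, -1.0]]
ft_force: [-0.7, 0.5, 0.9]
gripper_width: 0.0001
grip_force: 0.0
3.15 [0.5758 0.0073 0.1786] f [-0.7  0.5  0.9] yaw_y 43.1764681900982
0.1 [ -2.  -31.2  16.8]
0.2 [ -2.  -39.8  21.9]
0.4 [ -1.9 -55.3  34.6]
0.6 [ -1.8 -68.   50.2]
0.8 [ -1.8 -77.3  68. ]
1 [ -1.7 -82.9  87.2]
1.05 [ -1.7 -83.7  92.2]
1.1 [ -1.7 -84.3  97.2]
```

```bash
python3 -m crank '[{"dx":-1,"dy":-10,"dz":5,"spin":0},{"dx":-2,"dy":-20,"dz":11,"spin":0},{"dx":-2,"dy":-31,"dz":17,"spin":0},{"dx":-2,"dy":-40,"dz":22,"spin":0},{"dx":-2,"dy":-48,"dz":28,"spin":0}]'
python3 - <<'E'
from h import *
rep([.2,.3,.4,.5,.6,.7,.8,1,1.05,1.1])
E
```

```text
time_s: 3.57
ee_pos: [0.5405, -0.0287, 0.1482]
tcp_rot: [[-0.683, 0.731, 0.001], [0.731, 0.683, -0.0], [-0.001, 0.0, -1.0]]
ft_force: [0.8, 0.1, 0.6]
gripper_width: -0.0002
grip_force: 0.5
3.5667 [ 0.5405 -0.0287  0.1482] f [0.8 0.1 0.6] yaw_y 43.05794567299893
0.2 [ 0.1 10.7 -8.4]
0.3 [ 0.1  2.6 -2.4]
0.4 [ 0.1 -4.8  4.4]
0.5 [  0.2 -11.5  11.8]
0.6 [  0.2 -17.5  19.9]
0.7 [  0.2 -22.6  28.6]
0.8 [  0.2 -26.8  37.7]
1 [  0.2 -32.4  57. ]
1.05 [  0.2 -33.1  62. ]
1.1 [  0.2 -33.7  67. ]
```

```bash
python3 -m crank '[{"dx":0,"dy":-5,"dz":5,"spin":0},{"dx":0,"dy":-11,"dz":12,"spin":0},{"dx":0,"dy":-14,"dz":16,"spin":0},{"dx":0,"dy":-17,"dz":20,"spin":0},{"dx":0,"dy":-17,"dz":20,"spin":0}]'
python3 - <<'E'
from h import *
rep([.6,.7,.8,.9,1,1.05,1.1])
from bench import *
import cv2
c=read_camera('side')['img']
cv2.imwrite('pics/a3.png',cv2.resize(c[80:260,220:440],(733,600))[:,:,::-1])
E
```

```text
time_s: 3.98
ee_pos: [0.5277, -0.0396, 0.1271]
tcp_rot: [[-0.683, 0.731, -0.002], [0.731, 0.683, 0.0], [0.001, -0.001, -1.0]]
ft_force: [-1.0, 0.6, 0.4]
gripper_width: 0.0002
grip_force: 0.0
3.9833 [ 0.5277 -0.0396  0.1271] f [-1.   0.6  0.4] yaw_y 43.07141502955279
0.6 [-0.6 -0.7 -1.2]
0.7 [-0.6 -5.8  7.5]
0.8 [ -0.6 -10.   16.6]
0.9 [ -0.7 -13.3  26.1]
1 [ -0.7 -15.6  35.9]
1.05 [ -0.7 -16.3  40.9]
1.1 [ -0.7 -16.9  45.9]
```

View pics/a3.png

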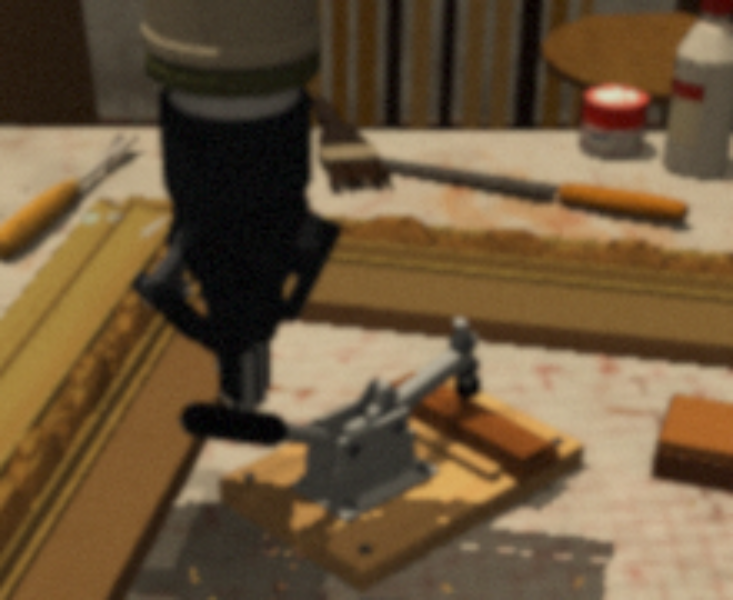

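The handle is following: the sleeve is at crop (235,425) under the fingertip (245,400), and the pad (468,385) is coming down onto the moulding. Now I push it over centre.

```bash
python3 -m crank '[{"dx":0,"dy":-5,"dz":7,"spin":0},{"dx":0,"dy":-10,"dz":16,"spin":0},{"dx":0,"dy":-13,"dz":25,"spin":0},{"dx":0,"dy":-15,"dz":34,"spin":0},{"dx":0,"dy":-16,"dz":38,"spin":0}]'
python3 - <<'E'
from h import *
rep([1,1.05,1.1])
E
```

```text
time_s: 4.45
ee_pos: [0.5156, -0.0504, 0.0881]
tcp_rot: [[-0.683, 0.731, -0.003], [0.731, 0.683, 0.0], [0.002, -0.002, -1.0]]
ft_force: [0.4, -0.5, -0.0]
gripper_width: -0.0005
grip_force: 0.0
4.45 [ 0.5156 -0.0504  0.0881] f [ 0.4 -0.5 -0. ] yaw_y 43.07113304216683
1 [-1.   0.7 -3.1]
1.05 [-1.  -0.1  1.9]
1.1 [-1.  -0.6  6.9]
```

```bash
python3 -m crank '[{"dx":0,"dy":0,"dz":2,"spin":0},{"dx":0,"dy":0,"dz":4,"spin":0},{"dx":0,"dy":0,"dz":4,"spin":0}]'
```

```text
time_s: 4.7
ee_pos: [0.5166, -0.0502, 0.0859]
tcp_rot: [[-0.683, 0.73, -0.001], [0.73, 0.683, 0.0], [0.001, -0.001, -1.0]]
ft_force: [1.5, 0.9, 0.4]
gripper_width: 0.0003
grip_force: 0.0
```

```bash
python3 -m crank '[{"dx":0,"dy":0,"dz":2,"spin":0},{"dx":0,"dy":0,"dz":4,"spin":0},{"dx":0,"dy":0,"dz":4,"spin":0}]'
python3 - <<'E'
from bench import *
import cv2
c=read_camera('side')['img']
cv2.imwrite('pics/a4.png',cv2.resize(c[80:260,220:440],(733,600))[:,:,::-1])
E
```

```text
time_s: 4.95
ee_pos: [0.5175, -0.0503, 0.0849]
tcp_rot: [[-0.683, 0.73, 0.0], [0.73, 0.683, -0.0], [-0.0, 0.0, -1.0]]
ft_force: [-12.8, 0.7, 22.3]
gripper_width: -0.0
grip_force: 11.0
```

View pics/a4.png

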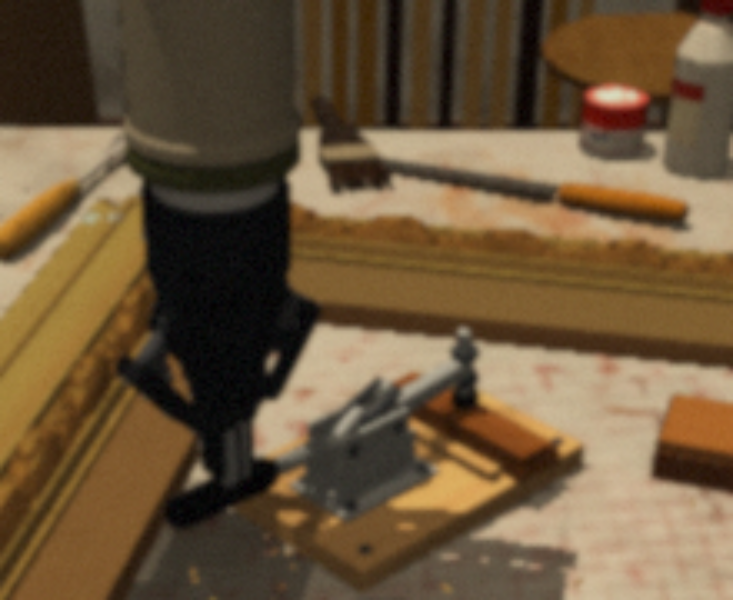

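The handle is down flat (sleeve at crop 220,490) and the pad is on the moulding (465,400). The 22 N reading shows it has reached its stop. Now I retreat upward and check.

```bash
python3 -m crank '[{"dx":0,"dy":0,"dz":-10,"spin":0},{"dx":0,"dy":0,"dz":-30,"spin":0},{"dx":0,"dy":0,"dz":-60,"spin":0},{"dx":0,"dy":0,"dz":-90,"spin":0},{"dx":0,"dy":0,"dz":-100,"spin":0}]'
python3 -m crank '[{"dx":0,"dy":0,"dz":0,"spin":0},{"dx":0,"dy":0,"dz":0,"spin":0},{"dx":0,"dy":0,"dz":0,"spin":0}]'
python3 - <<'E'
from bench import *
import cv2
c=read_camera('side')['img']
cv2.imwrite('pics/a5.png',cv2.resize(c[80:380,220:440],(440,600))[:,:,::-1])
E
```

```text
time_s: 5.42
ee_pos: [0.5195, -0.0506, 0.1877]
tcp_rot: [[-0.683, 0.73, 0.007], [0.73, 0.683, -0.001], [-0.006, 0.004, -1.0]]
ft_force: [1.2, 0.0, 1.0]
gripper_width: -0.0001
grip_force: 0.0
time_s: 5.67
ee_pos: [0.5163, -0.0501, 0.1808]
tcp_rot: [[-0.683, 0.73, -0.002], [0.73, 0.683, 0.0], [0.002, -0.001, -1.0]]
ft_force: [0.0, 0.5, -0.5]
gripper_width: -0.0
grip_force: 0.0
```

View pics/a5.png

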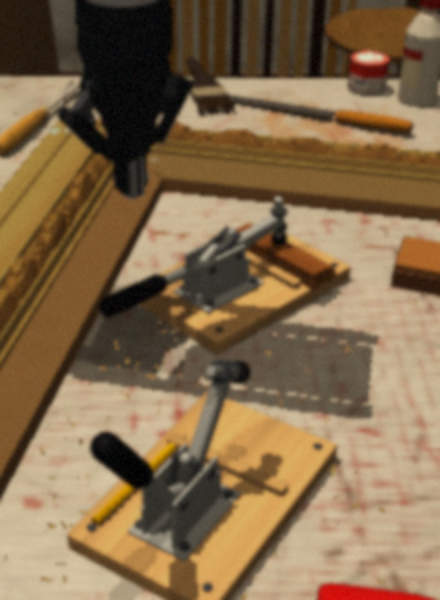

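The handle stays down (130,295) with the pad on the moulding (280,240). The empty clamp is still open (120,455) and the arm is clear.

```bash
python3 -c "from bench import *;print(sign_off())"
```

```text
the job is handed in; nothing more can be done
None
```

I pushed the loaded clamp's handle down over centre to its stop; it stayed there with the pad on the moulding, the empty clamp stayed open, and I handed the job in at about 6 s with the arm clear (no verdict came back, and I did not measure the pad force).

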